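Level a gel-casting table and set the casting dish on it

TASK

Level the gel-casting table: turn its two black thumbscrews, in turn and as far as each needs, until the bubble in each of the two green vials rests wholly between its two black marks. Once it is level and the screws are released, pick up the open aluminium dish and set it down gently, upright, inside the blue circle on the plate, leaving both bubbles between their marks and the other things on the bench where they stand.

Things in the scene. Friction and masses are not known exactly. Their poses are not given: they have to be found in the camera images.
- table_origin (a point): Centre of the underside of the gel-casting table, whose grey base (145 x 185 x 10 mm) is fixed to the bench. Axes: x from front to rear, y to the left seen from the front, z up; turned about z by up to 0.25 rad. In these axes (mm, x y): left screw (-20, 80), right screw (-20, -80), ball support (60, 0), middle of left vial (25, 35), of right vial (25, -35), blue circle (-35, 0).
- plate_middle (a point): Centre of the top of the metal plate (170 x 205 x 10 mm), 40 mm above the bench when level. The plate stands on a fixed ball at its rear and is carried by the two thumbscrews; it is tilted by at most about 1.6 degrees, so heights on it differ by up to 3 mm from level.
- screw_left_grip (a point): On the left thumbscrew's axis, at the middle of its knob, 71 mm above the bench. Black knurled round knob, 30 mm in diameter (32 over the knurls), from 56 to 82 mm above the bench; red top with a white pointer. Stays where left; takes about 0.05 N m to turn; stops 2.3 rad either way of level; starts anywhere up to 2.2 rad off level, either way. Clockwise seen from above raises its corner, 0.95 mm a radian.
- screw_right_grip (a point): The same for the right thumbscrew: same knob, size, heights, stops and sense of turning; it starts 0.9 to 2.2 rad off level.
- bubble_left (a point): Top middle of the pale bubble (10 x 5 mm) in the left vial. Only the left screw moves it: each clockwise radian (seen from above) moves it 7 mm along the vial toward the left screw, each anticlockwise radian 7 mm away from it, toward the ball support.
- bubble_right (a point): The same for the right vial: only the right screw moves it, each clockwise radian 7 mm toward the right screw, anticlockwise away from it.
- vial_left (a point): Top middle of the left vial, between its marks; the bubble is here when that side is level. The vial is a green tube, 60 x 16 x 12 mm with its black foot and end blocks, fixed on the plate on the line from the ball support to the left screw, 50 mm from the ball support; its two black marks are 16 mm apart (clear width). Its bubble can be moved only by the screw.
- vial_right (a point): The same for the right vial, on the line from the ball support to the right screw.
- dish_circle (a point): Centre, on the plate's top, of the thin blue circle, 85 mm in outer diameter, where the dish shall stand.
- dish: The open aluminium dish, 64 mm in diameter at the rim, 21 mm high, 18 to 31 g, open side up, loose on the bench to the right of the table; its origin is the centre of its underside, z up. Grasp it across its diameter.
- covered_dish: Bystander: an aluminium dish with a domed cover, 68 mm in diameter, 24 mm high; origin at the centre of its underside. Leave it.
- timer: Bystander: grey timer, 58 x 58 x 18 mm, origin at the centre of its underside. Leave it.
- tube_rack: Bystander: orange rack with capped tubes, 150 x 62 x 86 mm, origin at the centre of its underside. Leave it.
- beaker: Bystander: glass beaker, 74 mm in diameter, 94 mm high, to the left of the table, origin at the centre of its underside. Leave it.
Things that resemble listed ones, but are neither listed nor needed, are in the scene too. Leave any pink look-alike of the dish alone.

How it is judged:
By the outcome, as a careful person would: the job done as asked, in the order asked, and still so for the second after the job is handed in, with the robot touching nothing.
It also fails if it takes over 72 s, if anything falls off the work surface, if the arm or the gripper's body presses on something with over 40 N, if the wrist force passes 120 N, or if a joint passes its speed limit or range.

ROBOT

A 6-joint arm with a two-finger parallel gripper is mounted at the origin on a cart in front of the work surface, level with it; the furniture and walls round the work are solid. World frame = base frame: x ahead of the robot, y to its left, z up, the work surface at z = 0. Lengths are in mm, angles in rad, forces in N, time in s.
With the tool pointing down it reaches from about 350 to 975 mm from the base axis. Payload 7.1 kg.
Tool frame: the origin (TCP) lies at the very end of the fingers, on their centre line; the grasp point (between the pads) lies 19 mm behind it (ctrl.tcp_to_grasp is the distance from the TCP to the grasp point, in mm); z points along the fingers, x is the direction in which the jaws open and shut, and the axes are right-handed (so a half turn about z gives the same grasp; the last joint's range is limited). The gripper opens to 88 mm and grips with 3 to 60 N. Pads are 20 mm wide; open, the fingers measure 115 mm over their backs; the gripper's body (75 mm by 178 mm) begins 61 mm behind the grasp point.
Start: joints at [1.155, 0.423, 1.63, -0, 1.089, -0.019], TCP at [241.511, 576.435, 222.675] pointing down, gripper open.
Joint ranges: [-3, 3], [-0.9, 2.11], [0.09, 2.58], [-1.31, 4.45], [0.11, 2.69], [-2.54, 2.54]. Speed limits (rad/s): [2.39, 2.39, 3.01, 3.14, 3.14, 3.14].

INTERFACE

Orientations are given as a rotation vector (axis times angle).
In Python, from workcell import get_obs, viewer, ctrl, masks_of gives the robot as it stands. The module is installed in compiled form; this text tells all that it offers.
- The arm moves only by the shell command python3 -m inch 'ROWS'. ROWS is JSON, a list of rows, each an object of numbers: "tx", "ty", "tz": the shift along the tool's x, y, z in cm; "ax", "ay", "az": the turn, a rotation vector about the tool's x, y, z in degrees; "jaw": the opening, from 0 (shut) to 1 (fully open). In form: [{"tx": .., "ty": .., "tz": .., "ax": .., "ay": .., "az": .., "jaw": ..}, ...]. A call has 1 to 12 rows; each row shifts and turns the commanded pose from where the row before left it, along the tool's axes as they then stand; what a row does not reach is not made up. A row lasts 1/8 s, in which the tool goes at most 62.5 mm and 10.7 degrees, less where a joint would pass 70% of its speed; a pose out of reach is approached as far as the arm can. A call is refused whole if a number of a shift passes 6.25 or a number of a turn 10.7, either way. A call with a gripper value outside its range is refused whole. The fingers move at their own pace and stop on an object; the grip force is fixed at half the most. Time passes only in rows, so rows that do not move let the fingers close. It gives the time, the measured TCP pose, the force and the opening at its end, in the units of the state.
- get_obs(): the state, without advancing time (a new reading comes with each control period).
- viewer.get_image(name): name is "side" or "top"; returns (picture, depth): 420x560x3 uint8, red, green, blue; 420x560 float32, mm along the optical axis (not along the pixel's ray), 0 where there is no reading.
- viewer.get_calibration(name): a dict with "fx", "fy", "cx", "cy" (pixels), "distortion" ([k1, k2, p1, p2, k3] as OpenCV has them; the pictures are not rectified), "rvec" (rotation vector, rad) and "tvec" (3), from world to camera coordinates, as OpenCV has them. Camera axes: x right, y down, z forward; pixel columns grow to the right and rows downward; lengths in mm; the calibration is good to about 2 mm. A picture is of the moment at which its call begins. get_calibration takes no time and is no camera call.
- ctrl.close_job(): hands the job in, once; it reports no verdict.
Trained networks look in the newest picture that a camera, given by its name, has taken for a name from the list of things; names that differ only in an ending like _2 or _b are one class to them, and where a whole thing is asked for, a point or a joint stands for the part that bears it (a point fixed in the world has none). Each returns a list of dicts, best first, with "score" (0 to 1); they miss things now and then, are a little off and sometimes report something else, mostly with a low value. They report only what shows in the picture. A call takes as long as a camera call. They do not tell look-alikes from the thing itself.
- masks_of(camera, thing): "pixels" (420x560 bool, what is visible of it) and "location" ([column, row] in pixels, amid what is visible of it).
The state is a dict: "t": time; "qpos": joint angles; "qvel": joint speeds; "joint_torque": joint torques, N m; "ee_pos": TCP position; "orientation": TCP orientation; "ft_force": force on the tool from outside, world axes, zero at the start; "moment": the same for the moment, N m; "width": finger opening in mm.
Only numpy, scipy, OpenCV 4.12 (cv2) and the standard library are available. Lean on these libraries where they do the work, as an engineer would, in place of code of your own. Each camera call takes 0.05 s, during which the arm holds its last target. There are 200 camera calls.

## Working session

There is one attempt and no reset: what is moved stays moved. The work goes in short steps, Python scripts to look and compute and a shell command to move; the robot and the scene stay as the last step left them, time stands still between calls to the robot, and variables do not carry over. Pictures are saved under pics/ and viewed, about 8 in all and at most 12, crops included, and the job is handed in when it is done.

```bash
mkdir -p pics; cat > h.py <<'E'
import numpy as np, cv2
from workcell import get_obs, viewer, ctrl, masks_of
def cal(n):
    c=viewer.get_calibration(n)
    K=np.array([[c['fx'],0,c['cx']],[0,c['fy'],c['cy']],[0,0,1.]])
    return K,np.array(c['distortion'],float),cv2.Rodrigues(np.array(c['rvec'],float))[0],np.array(c['tvec'],float).ravel()
def ray(n,uv):
    K,D,R,t=cal(n)
    p=cv2.undistortPoints(np.array([[uv]],float),K,D).ravel()
    return -R.T@t, R.T@np.array([p[0],p[1],1.])
def atz(n,uv,z):
    o,d=ray(n,uv); return o+d*(z-o[2])/d[2]
def dep(n,uv,D):
    o,d=ray(n,uv); return o+d*D[int(round(uv[1])),int(round(uv[0]))]
def proj(n,P):
    K,D,R,t=cal(n)
    return cv2.projectPoints(np.array(P,float).reshape(-1,1,3),R,t,K,D)[0].reshape(-1,2)
def save(f,im): cv2.imwrite('pics/'+f,cv2.cvtColor(im,cv2.COLOR_RGB2BGR))
E
python3 - <<'E'
from h import *
o=get_obs(); print(o['t'],o['ee_pos'],o['orientation'],o['ft_force'],o['width'])
for n in('top','side'):
    im,d=viewer.get_image(n); save(n+'0.png',im); np.save(n+'d.npy',d)
    print(n,-cal(n)[2].T@cal(n)[3])
    for th in ['screw_left_grip','bubble_left','vial_left','dish','covered_dish','beaker','timer','tube_rack']:
        for m in masks_of(n,th)[:3]:
            print(n,th,round(m['score'],2),np.round(m['location'],1),m['pixels'].sum(),np.round(dep(n,m['location'],d)))
E
```

```text
0.0 [241.27403609 575.9572355  221.90165795] [ 2.61500680e+00  1.73963386e+00 -2.01416533e-03] [-0.0795396  -0.60058795  0.14257365] 87.77081826079002
top [ 279.82313098  -47.06589202 1427.6056738 ]
top screw_left_grip 0.47 [215.  207.2] 51 [477. 167.  81.]
top vial_left 0.97 [240.  201.1] 2598 [504.  84.  36.]
top dish 0.79 [293.2 213.5] 252 [ 459. -106.    2.]
top dish 0.66 [327.1 209.7] 238 [ 469. -229.    8.]
top dish 0.65 [359.2 215.2] 227 [ 447. -345.    3.]
top covered_dish 0.79 [394.1 199. ] 278 [ 499. -469.   28.]
top beaker 0.86 [113.1 221.5] 544 [442. 539.  27.]
top beaker 0.67 [238.6 208.7] 2487 [475.  89.  41.]
top timer 0.81 [403.4 223.6] 259 [ 412. -501.   11.]
top timer 0.71 [261.  210.7] 53 [460.   8.  89.]
top timer 0.63 [215.9 207.8] 56 [474. 162.  88.]
top tube_rack 0.86 [437.8 202.9] 975 [ 473. -602.   84.]
side [ 255.66141765 1477.54354372 1201.59045619]
side screw_left_grip 0.45 [276.2 250.2] 108 [465. 178.  86.]
side vial_left 0.84 [278.1 245. ] 1705 [470.  98.  42.]
side dish 0.59 [295.7 185.9] 150 [ 456. -361.   -4.]
side dish 0.59 [277.3 243.2] 1661 [476.  80.  35.]
side dish 0.58 [290.8 197.8] 164 [ 465. -254.    5.]
side beaker 0.73 [271.  335.6] 899 [439. 494.  26.]
side timer 0.53 [310.1 168.1] 125 [ 404. -482.   16.]
side tube_rack 0.92 [297.2 149. ] 551 [ 474. -599.   45.]
```

View pics/top0.png

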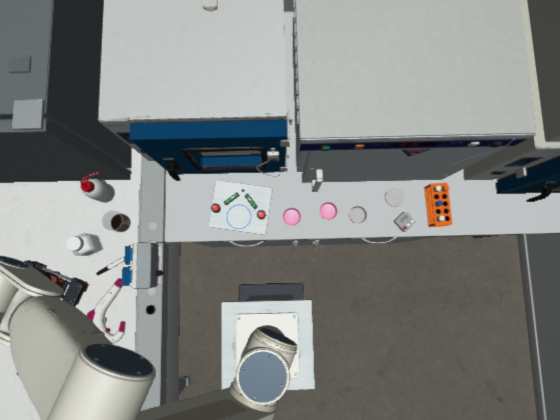

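View pics/side0.png

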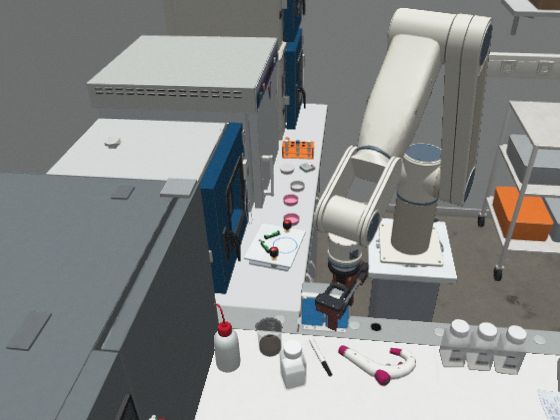

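The top picture shows the table at about (240,208), pink dishes at (292,216) and (328,211), a grey open dish at (358,215), the covered dish at (394,198), the timer at (404,222) and the rack at (438,204). The grey dish fits "open aluminium", since the other two open dishes are pink. I'll enlarge both areas in one picture.

```bash
python3 - <<'E'
from h import *
t=cv2.imread('pics/top0.png'); s=cv2.imread('pics/side0.png')
a=cv2.resize(t[175:240,200:280],(640,520),interpolation=cv2.INTER_CUBIC)[:, :]
cv2.imwrite('pics/c1.png',np.vstack([cv2.resize(t[175:240,200:280],None,fx=6,fy=6,interpolation=cv2.INTER_CUBIC)[:, :480],cv2.resize(t[185:235,280:420],(480,171),interpolation=cv2.INTER_CUBIC)]))
E
```

```text
(no output)
```

View pics/c1.png

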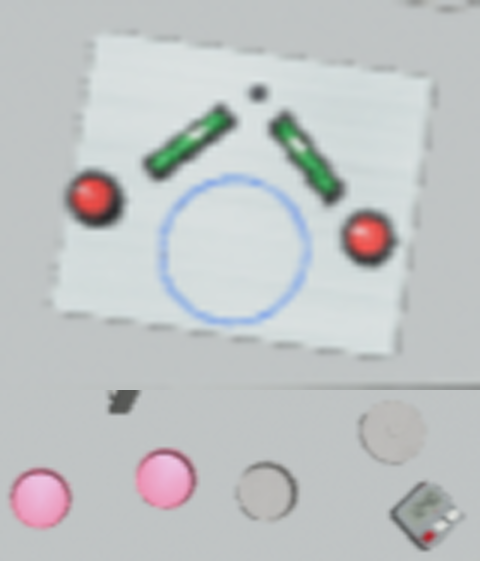

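Top half: the table is turned slightly and both bubbles are pale. The left one sits near the middle of its vial, at about (195,133) in the crop. The right one is shifted toward the ball support, at (300,143), with the vial middle at (307,157). Bottom half: pink, pink, then the grey open dish at about (358,215), which is the target, with the covered dish and timer to its right. Next I'll measure these.

```bash
cat > m.py <<'E'
from h import *
def table(n,im,x0=None):
    # fit table pose x,y,yaw from colour centroids
    h=cv2.cvtColor(im,cv2.COLOR_RGB2HSV).astype(int); H,S,V=h[...,0],h[...,1],h[...,2]
    K=[(480,165),(460,10)]
    out={}
    def cen(mask,c,r):
        v,u=np.nonzero(mask); k=np.hypot(u-c[0],v-c[1])<r
        return np.array([u[k].mean(),v[k].mean()]),k.sum()
    red=((H<8)|(H>172))&(S>120)&(V>90)
    blue=(H>100)&(H<125)&(S>35)&(V>120); green=(H>45)&(H<90)&(S>70)
    if n=='top': cs=[(215,208),(261.5,214.5),(239,216.5)]
    else: cs=[(274,252),(287,225),(285,245)]
    for k,c,m,z,r in [('L',cs[0],red,83,7),('R',cs[1],red,83,7),('C',cs[2],blue,40,16)]:
        try:
            uv,cnt=cen(m,c,r); out[k]=atz(n,uv,z); print(n,k,uv.round(1),cnt,out[k].round(1))
        except Exception as e: print(n,k,'none',e)
    return out
def T(pose,p):
    x,y,a=pose; c,s=np.cos(a),np.sin(a); return np.array([x+c*p[0]-s*p[1],y+s*p[0]+c*p[1]])
def pose_of(o):
    d=o['L'][:2]-o['R'][:2]; a=np.arctan2(-d[0],d[1]); m=(o['L'][:2]+o['R'][:2])/2
    return (m[0]+20*np.cos(a),m[1]+20*np.sin(a),a)
def profile(n,im,pose,side,z=52):
    sg=1 if side=='L' else -1
    b=np.array([60,0.]); s=np.array([-20,80.*sg]); d=(s-b)/np.linalg.norm(s-b); nn=np.array([-d[1],d[0]]); mid=np.array([25,35*sg])
    us=np.arange(-40,41,1.); vs=np.arange(-12,12.1,1)
    P=[[*T(pose,mid+d*u+nn*v),z] for v in vs for u in us]
    q=proj(n,P).astype(np.float32).reshape(len(vs),len(us),2)
    return us,vs,cv2.remap(im,q[...,0],q[...,1],cv2.INTER_CUBIC)
E
python3 - <<'E'
from m import *
for n in('top','side'):
    im=cv2.cvtColor(cv2.imread(f'pics/{n}0.png'),cv2.COLOR_BGR2RGB)
    o=table(n,im); p=pose_of(o); print(p)
    print('circle pred',T(p,(-35,0)))
    rows=[]
    for s in 'LR':
        us,vs,w=profile(n,im,p,s); rows.append(cv2.resize(w,None,fx=8,fy=8,interpolation=cv2.INTER_CUBIC))
        if n=='top':
            r=w[...,0].astype(int); k=abs(vs)<7
            print(s,np.c_[us,r[k].max(0),r[k].min(0)][::2].astype(int).tolist())
    save(n+'v0.png',np.vstack(rows))
# dish
im=cv2.cvtColor(cv2.imread('pics/top0.png'),cv2.COLOR_BGR2RGB)
viewer.get_image('top')
for m in masks_of('top','dish'):
    v,u=np.nonzero(m['pixels']); print(m['score'],u.mean(),v.mean(),u.max()-u.min(),v.max()-v.min(),atz('top',(u.mean(),v.mean()),18),im[int(v.mean()),int(u.mean())])
E
cat > /dev/null; python3 -c "
import cv2,numpy as np
a=cv2.imread('pics/topv0.png');b=cv2.imread('pics/sidev0.png');cv2.imwrite('pics/v0.png',np.hstack([a,b])[:, :])
print(a.shape)"
```

```text
top L [215.1 207.4] 30 [476.1 166.   83. ]
top R [260.9 214. ] 26 [449.5   8.6  83. ]
top C [238.4 215.9] 140 [450.   90.3  40. ]
(np.float64(482.55705684226206), np.float64(83.96113985663912), np.float64(-0.16737305312576203))
circle pred [448.04615389  89.79188399]
L [[-40, 215, 209], [-38, 217, 214], [-36, 218, 215], [-34, 218, 211], [-32, 208, 195], [-30, 187, 156], [-28, 156, 111], [-26, 124, 69], [-24, 116, 53], [-22, 125, 45], [-20, 132, 45], [-18, 130, 47], [-16, 140, 51], [-14, 139, 59], [-12, 134, 63], [-10, 160, 61], [-8, 180, 67], [-6, 196, 73], [-4, 197, 70], [-2, 164, 66], [0, 142, 60], [2, 128, 53], [4, 119, 51], [6, 120, 50], [8, 117, 49], [10, 121, 49], [12, 129, 51], [14, 140, 48], [16, 140, 51], [18, 135, 54], [20, 127, 55], [22, 120, 52], [24, 115, 54], [26, 111, 58], [28, 128, 74], [30, 159, 118], [32, 193, 163], [34, 204, 194], [36, 211, 207], [38, 211, 209], [40, 210, 208]]
R [[-40, 214, 200], [-38, 215, 210], [-36, 216, 210], [-34, 213, 202], [-32, 196, 178], [-30, 158, 137], [-28, 126, 94], [-26, 115, 63], [-24, 109, 48], [-22, 117, 44], [-20, 118, 53], [-18,
[... 330 characters left out ...]
1, 54], [28, 132, 63], [30, 156, 93], [32, 182, 145], [34, 199, 186], [36, 209, 202], [38, 210, 206], [40, 210, 200]]
side L [273.6 248.6] 20 [475.4 167.   83. ]
side R [286.7 221.4] 20 [449.3  10.4  83. ]
side C [285.9 244. ] 57 [443.5  87.5  40. ]
(np.float64(482.060863738616), np.float64(85.3965575572389), np.float64(-0.16476872495910014))
circle pred [447.53489266  91.1374043 ]
0.78 328.34765625 210.453125 17 17 [ 464.77166002 -231.87522883   18.        ] [236 180 213]
0.78 291.70676691729324 216.24812030075188 17 17 [446.85971734 -99.23492916  18.        ] [236 182 217]
0.69 358.2755905511811 213.5984251968504 17 17 [ 450.81602952 -339.14386227   18.        ] [188 187 184]
(400, 648, 3)
```

```bash
python3 - <<'E'
from h import *
d=np.load('topd.npy')
for uv in [(230,130),(200,172),(230,165),(270,155),(285,170),(318,178),(318,172),(340,150),(340,172),(240,178),(320,185),(180,210),(150,210),(146,265)]: print(uv,dep('top',uv,d).round())
# tool-frame shift to target
def sh(tgt):
    o=get_obs();R=cv2.Rodrigues(np.array(o['orientation']))[0]; print('cm',(R.T@(np.array(tgt)-o['ee_pos'])/10).round(2), 'x axis',R[:,0].round(3),'z',R[:,2].round(3))
sh([476,166,222]); 
E
```

```text
(230, 130) [630.  72. 432.]
(200, 172) [610. 225.  49.]
(230, 165) [617. 110. 112.]
(270, 155) [595. -30. 304.]
(285, 170) [606. -78.  69.]
(318, 178) [ 536. -175.  245.]
(318, 172) [ 555. -176.  243.]
(340, 150) [ 567. -214.  437.]
(340, 172) [ 567. -253.  183.]
(240, 178) [595.  87.   3.]
(320, 185) [ 525. -186.  187.]
(180, 210) [482. 308.  -1.]
(150, 210) [484. 416.   3.]
(146, 265) [285. 381. 137.]
cm [-28.79  37.49   0.07] x axis [ 0.386  0.922 -0.   ] z [-0. -0. -1.]
```

```bash
python3 -m inch '[{"tx":-3.6,"ty":4.69,"jaw":0.7},{"tx":-3.6,"ty":4.69,"jaw":0.7},{"tx":-3.6,"ty":4.69,"jaw":0.7},{"tx":-3.6,"ty":4.69,"jaw":0.7},{"tx":-3.6,"ty":4.69,"jaw":0.7},{"tx":-3.6,"ty":4.69,"jaw":0.7},{"tx":-3.6,"ty":4.69,"jaw":0.7},{"tx":-3.6,"ty":4.69,"jaw":0.7},{"tz":5.5,"jaw":0.7},{"jaw":0.7}]'
cat > sh.py <<'E'
from h import *
import sys
o=get_obs();R=cv2.Rodrigues(np.array(o['orientation']))[0]
t=np.array([float(v) for v in sys.argv[1:4]])
print('t',round(o['t'],2),'pos',np.round(o['ee_pos'],1),'yaw',np.degrees(np.arctan2(R[1,0],R[0,0])).round(1),'shift cm',(R.T@(t-o['ee_pos'])/10).round(2),'F',np.round(o['ft_force'],1),'w',round(o['width'],1),'q6',round(o['qpos'][5],2))
E
python3 sh.py 476 166.5 55
```

```text
t 1.0 pos [241.5 576.4 222.7] yaw 67.3 shift cm [-28.75  37.47  16.77] F [-0.9  1.  -1.4] w 88.0 q6 -0.02$[0]: bad value
```

```bash
python3 -m inch '[{"tx":-3.6,"ty":4.69,"tz":0,"ax":0,"ay":0,"az":0,"jaw":0.7},{"tx":-3.6,"ty":4.69,"tz":0,"ax":0,"ay":0,"az":0,"jaw":0.7}]'; echo; python3 sh.py 476 166.5 55
```

```text
t: 1.25
ee_pos: [300.5, 472.9, 222.5]
orientation: [2.614, 1.742, 0.0]
ft_force: [0.9, -0.3, 0.2]
width: 71.4

t 1.25 pos [300.5 472.9 222.5] yaw 67.4 shift cm [-21.53  27.99  16.76] F [ 0.9 -0.3  0.2] w 71.4 q6 -0.19
```

All keys are required. I'll continue with full rows.

```bash
python3 -m inch '[{"tx":-3.59,"ty":4.66,"tz":0,"ax":0,"ay":0,"az":0,"jaw":0.7},{"tx":-3.59,"ty":4.66,"tz":0,"ax":0,"ay":0,"az":0,"jaw":0.7},{"tx":-3.59,"ty":4.66,"tz":0,"ax":0,"ay":0,"az":0,"jaw":0.7},{"tx":-3.59,"ty":4.66,"tz":0,"ax":0,"ay":0,"az":0,"jaw":0.7},{"tx":-3.59,"ty":4.66,"tz":0,"ax":0,"ay":0,"az":0,"jaw":0.7},{"tx":-3.59,"ty":4.66,"tz":0,"ax":0,"ay":0,"az":0,"jaw":0.7},{"tx":0,"ty":0,"tz":5,"ax":0,"ay":0,"az":0,"jaw":0.7},{"tx":0,"ty":0,"tz":5,"ax":0,"ay":0,"az":0,"jaw":0.7},{"tx":0,"ty":0,"tz":0,"ax":0,"ay":0,"az":0,"jaw":0.7}]'; echo; python3 sh.py 476 166.5 55
python3 - <<'E'
from h import *
c=[]
for n,b in(('top',(190,170)),('side',(235,205))):
    im,d=viewer.get_image(n); c.append(cv2.resize(im[b[1]:b[1]+75,b[0]:b[0]+80],(400,375),interpolation=cv2.INTER_CUBIC))
save('g1.png',np.hstack(c))
E
```

```text
t: 2.38
ee_pos: [472.3, 166.0, 120.0]
orientation: [-2.615, -1.738, 0.011]
ft_force: [-0.4, 1.4, 1.1]
width: 61.3

t 2.38 pos [472.3 166.  120. ] yaw 67.2 shift cm [0.22 0.35 6.5 ] F [-0.4  1.4  1.1] w 61.3 q6 -0.86
```

View pics/g1.png

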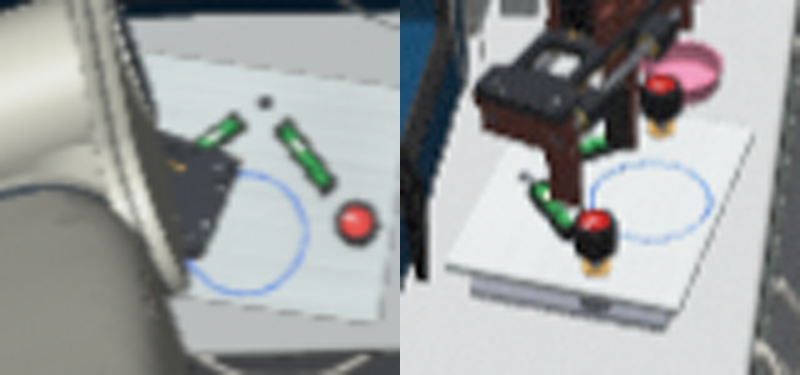

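```bash
python3 - <<'E'
from h import *
R=cv2.Rodrigues(np.array(get_obs()['orientation']))[0]; p=np.array(get_obs()['ee_pos'])
print(proj('side',[p,p+R[:,0]*38,p-R[:,0]*38]).round(1), proj('side',[[476,166.5,55]]))
E
```

```text
[[273.2 239.4]
 [267.3 245.7]
 [279.  233.2]] [[273.6822011  254.69690551]]
```

The side view shows both finger tips at about (268,245) and (279,235), which matches the projection, so the calibration holds. I'll descend and grip.

```bash
python3 -m inch '[{"tx":0.22,"ty":0.35,"tz":2.2,"ax":0,"ay":0,"az":0,"jaw":0.7},{"tx":0,"ty":0,"tz":2.2,"ax":0,"ay":0,"az":0,"jaw":0.7},{"tx":0,"ty":0,"tz":2.1,"ax":0,"ay":0,"az":0,"jaw":0.7},{"tx":0,"ty":0,"tz":0,"ax":0,"ay":0,"az":0,"jaw":0.7},{"tx":0,"ty":0,"tz":0,"ax":0,"ay":0,"az":0,"jaw":0.2},{"tx":0,"ty":0,"tz":0,"ax":0,"ay":0,"az":0,"jaw":0.2},{"tx":0,"ty":0,"tz":0,"ax":0,"ay":0,"az":0,"jaw":0.2},{"tx":0,"ty":0,"tz":0,"ax":0,"ay":0,"az":0,"jaw":0.2}]'; echo; python3 sh.py 476 166.5 55
```

```text
t: 3.48
ee_pos: [478.3, 166.3, 58.3]
orientation: [2.613, 1.741, -0.004]
ft_force: [-3.0, -10.8, 9.8]
width: 29.8

t 3.48 pos [478.3 166.3  58.3] yaw 67.3 shift cm [-0.06 -0.22  0.33] F [ -3.  -10.8   9.8] w 29.8 q6 -0.86
```

```bash
python3 -m inch '[{"tx":-0.1,"ty":-0.1,"tz":-0.3,"ax":0,"ay":0,"az":0,"jaw":0.2},{"tx":0,"ty":0,"tz":0,"ax":0,"ay":0,"az":7.2,"jaw":0.2},{"tx":0,"ty":0,"tz":0,"ax":0,"ay":0,"az":7.2,"jaw":0.2},{"tx":0,"ty":0,"tz":0,"ax":0,"ay":0,"az":7.2,"jaw":0.2},{"tx":0,"ty":0,"tz":0,"ax":0,"ay":0,"az":7.2,"jaw":0.2},{"tx":0,"ty":0,"tz":0,"ax":0,"ay":0,"az":7.2,"jaw":0.2},{"tx":0,"ty":0,"tz":0,"ax":0,"ay":0,"az":7,"jaw":0.2},{"tx":0,"ty":0,"tz":0,"ax":0,"ay":0,"az":0,"jaw":0.2},{"tx":0,"ty":0,"tz":0,"ax":0,"ay":0,"az":0,"jaw":0.2}]'; echo; python3 sh.py 476 166.5 55
```

```text
t: 4.6
ee_pos: [476.4, 165.0, 59.2]
orientation: [3.069, 0.661, -0.005]
ft_force: [4.2, -12.0, -15.2]
width: 29.1

t 4.6 pos [476.4 165.   59.2] yaw 24.3 shift cm [ 0.03 -0.15  0.42] F [  4.2 -12.  -15.2] w 29.1 q6 -0.11
```

```bash
python3 -m inch '[{"tx":0,"ty":0,"tz":0,"ax":0,"ay":0,"az":0,"jaw":0.7},{"tx":0,"ty":0,"tz":0,"ax":0,"ay":0,"az":0,"jaw":0.7},{"tx":0,"ty":0,"tz":-3,"ax":0,"ay":0,"az":0,"jaw":0.7},{"tx":0,"ty":0,"tz":-4,"ax":0,"ay":0,"az":0,"jaw":0.7},{"tx":-2.94,"ty":4.36,"tz":0,"ax":0,"ay":0,"az":0,"jaw":0.7},{"tx":-2.94,"ty":4.36,"tz":0,"ax":0,"ay":0,"az":0,"jaw":0.7},{"tx":-2.94,"ty":4.36,"tz":0,"ax":0,"ay":0,"az":0,"jaw":0.7},{"tx":0,"ty":0,"tz":0,"ax":0,"ay":0,"az":10,"jaw":0.7},{"tx":0,"ty":0,"tz":0,"ax":0,"ay":0,"az":10,"jaw":0.7},{"tx":0,"ty":0,"tz":0,"ax":0,"ay":0,"az":10,"jaw":0.7},{"tx":0,"ty":0,"tz":0,"ax":0,"ay":0,"az":10,"jaw":0.7},{"tx":0,"ty":0,"tz":0,"ax":0,"ay":0,"az":0,"jaw":0.7}]'; echo; python3 sh.py 449.4 9.5 55
python3 - <<'E'
from m import *
p=(482.3,84.6,-0.166)
im,_=viewer.get_image('top')
save('t2.png',im)
us,vs,w=profile('top',im,p,'L'); r=w[...,0].astype(int); k=abs(vs)<7
print(np.c_[us,r[k].max(0),r[k].min(0)][::2].astype(int).tolist())
c=[]
for n,b in(('top',(200,170)),('side',(235,205))):
    im,d=viewer.get_image(n); c.append(cv2.resize(im[b[1]:b[1]+75,b[0]:b[0]+80],(400,375),interpolation=cv2.INTER_CUBIC))
save('g2.png',np.hstack(c))
E
```

```text
t: 6.1
ee_pos: [451.3, 11.9, 131.1]
orientation: [-3.112, 0.427, -0.001]
ft_force: [-0.2, 0.2, 0.7]
width: 61.6

t 6.1 pos [451.3  11.9 131.1] yaw -15.6 shift cm [-0.12  0.28  7.61] F [-0.2  0.2  0.7] w 61.6 q6 0.27
[[-40, 228, 219], [-38, 229, 221], [-36, 230, 221], [-34, 231, 221], [-32, 231, 221], [-30, 231, 204], [-28, 231, 180], [-26, 232, 146], [-24, 229, 113], [-22, 213, 93], [-20, 187, 87], [-18, 153, 84], [-16, 121, 79], [-14, 141, 76], [-12, 159, 73], [-10, 165, 76], [-8, 167, 95], [-6, 171, 124], [-4, 172, 153], [-2, 172, 138], [0, 172, 126], [2, 169, 122], [4, 166, 119], [6, 161, 123], [8, 155, 126], [10, 165, 120], [12, 168, 112], [14, 172, 115], [16, 166, 134], [18, 165, 140], [20, 166, 117], [22, 172, 101], [24, 175, 89], [26, 168, 84], [28, 155, 96], [30, 167, 131], [32, 191, 169], [34, 199, 186], [36, 204, 195], [38, 202, 198], [40, 202, 200]]
```

View pics/g2.png

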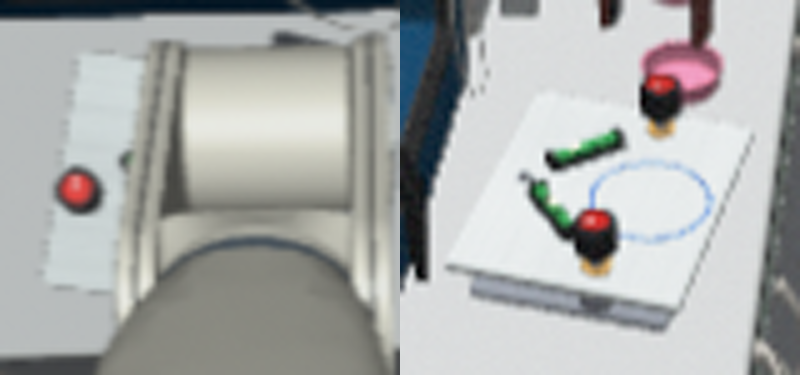

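The top view is hidden by the arm. The side view shows the table clear, with the fingers near the right screw. I'll judge the left bubble later and do the right screw now.

```bash
python3 -m inch '[{"tx":-0.12,"ty":0.28,"tz":2.5,"ax":0,"ay":0,"az":0,"jaw":0.7},{"tx":0,"ty":0,"tz":2.5,"ax":0,"ay":0,"az":0,"jaw":0.7},{"tx":0,"ty":0,"tz":2.4,"ax":0,"ay":0,"az":0,"jaw":0.7},{"tx":0,"ty":0,"tz":0,"ax":0,"ay":0,"az":0,"jaw":0.7},{"tx":0,"ty":0,"tz":0,"ax":0,"ay":0,"az":0,"jaw":0.7}]'; echo; python3 sh.py 449.4 9.5 55
```

```text
t: 6.88
ee_pos: [449.4, 9.4, 57.2]
orientation: [-3.112, 0.429, -0.001]
ft_force: [0.1, -0.3, 0.1]
width: 61.5

t 6.88 pos [449.4   9.4  57.2] yaw -15.7 shift cm [-0.   -0.01  0.22] F [ 0.1 -0.3  0.1] w 61.5 q6 0.27
```

Exact. Close and turn clockwise 78° (9.5 mm / 7 mm per rad).

```bash
python3 -m inch '[{"tx":0,"ty":0,"tz":0,"ax":0,"ay":0,"az":0,"jaw":0.2},{"tx":0,"ty":0,"tz":0,"ax":0,"ay":0,"az":0,"jaw":0.2},{"tx":0,"ty":0,"tz":0,"ax":0,"ay":0,"az":0,"jaw":0.2},{"tx":0,"ty":0,"tz":0,"ax":0,"ay":0,"az":0,"jaw":0.2},{"tx":0,"ty":0,"tz":0,"ax":0,"ay":0,"az":7.8,"jaw":0.2},{"tx":0,"ty":0,"tz":0,"ax":0,"ay":0,"az":7.8,"jaw":0.2},{"tx":0,"ty":0,"tz":0,"ax":0,"ay":0,"az":7.8,"jaw":0.2},{"tx":0,"ty":0,"tz":0,"ax":0,"ay":0,"az":7.8,"jaw":0.2},{"tx":0,"ty":0,"tz":0,"ax":0,"ay":0,"az":7.8,"jaw":0.2},{"tx":0,"ty":0,"tz":0,"ax":0,"ay":0,"az":0,"jaw":0.2}]'; echo; python3 sh.py 449.4 9.5 55; python3 -m inch '[{"tx":0,"ty":0,"tz":0,"ax":0,"ay":0,"az":7.8,"jaw":0.2},{"tx":0,"ty":0,"tz":0,"ax":0,"ay":0,"az":7.8,"jaw":0.2},{"tx":0,"ty":0,"tz":0,"ax":0,"ay":0,"az":7.8,"jaw":0.2},{"tx":0,"ty":0,"tz":0,"ax":0,"ay":0,"az":7.8,"jaw":0.2},{"tx":0,"ty":0,"tz":0,"ax":0,"ay":0,"az":7.8,"jaw":0.2},{"tx":0,"ty":0,"tz":0,"ax":0,"ay":0,"az":0,"jaw":0.2},{"tx":0,"ty":0,"tz":0,"ax":0,"ay":0,"az":0,"jaw":0.2}]'; echo; python3 sh.py 449.4 9.5 55
```

```text
t: 8.12
ee_pos: [449.0, 9.4, 56.9]
orientation: [-2.791, 1.443, 0.0]
ft_force: [-1.2, 1.4, 5.9]
width: 29.6

t 8.12 pos [449.    9.4  56.9] yaw -54.7 shift cm [ 0.02 -0.04  0.19] F [-1.2  1.4  5.9] w 29.6 q6 0.95
t: 9.0
ee_pos: [448.9, 9.5, 56.9]
orientation: [2.151, -2.289, -0.0]
ft_force: [-1.6, 1.1, 5.4]
width: 29.4

t 9.0 pos [448.9   9.5  56.9] yaw -93.6 shift cm [-0.01 -0.05  0.19] F [-1.6  1.1  5.4] w 29.4 q6 1.63
```

```bash
python3 -m inch '[{"tx":0,"ty":0,"tz":0,"ax":0,"ay":0,"az":0,"jaw":0.7},{"tx":0,"ty":0,"tz":0,"ax":0,"ay":0,"az":0,"jaw":0.7},{"tx":0,"ty":0,"tz":-4,"ax":0,"ay":0,"az":0,"jaw":0.7},{"tx":0,"ty":0,"tz":-4,"ax":0,"ay":0,"az":0,"jaw":0.7},{"tx":0,"ty":3,"tz":-2,"ax":0,"ay":0,"az":0,"jaw":1},{"tx":5.8,"ty":0,"tz":0,"ax":0,"ay":0,"az":0,"jaw":1},{"tx":5.8,"ty":0,"tz":0,"ax":0,"ay":0,"az":0,"jaw":1},{"tx":5.8,"ty":0,"tz":0,"ax":0,"ay":0,"az":0,"jaw":1},{"tx":5.8,"ty":0,"tz":0,"ax":0,"ay":0,"az":0,"jaw":1},{"tx":5.8,"ty":0,"tz":0,"ax":0,"ay":0,"az":0,"jaw":1},{"tx":5.8,"ty":0,"tz":0,"ax":0,"ay":0,"az":0,"jaw":1},{"tx":0,"ty":0,"tz":0,"ax":0,"ay":0,"az":0,"jaw":1}]'; echo; python3 sh.py 451 -339 140
cat > look.py <<'E'
from m import *
import sys
p=(482.3,84.6,-0.166)
im,_=viewer.get_image('top'); rows=[]
o=table('top',im); p=pose_of(o); print(np.round(p,3))
for s in 'LR':
    us,vs,w=profile('top',im,p,s); r=w[...,0].astype(int); k=abs(vs)<7
    print(s,np.c_[us,r[k].max(0),r[k].min(0)][4:-4:2].astype(int).tolist())
    rows.append(cv2.resize(w,None,fx=5,fy=5,interpolation=cv2.INTER_CUBIC))
q=im[175:240,200:280]; q=cv2.resize(q,(int(80*250/65),250),interpolation=cv2.INTER_CUBIC)
s,_=viewer.get_image('side'); s=cv2.resize(s[220:270,240:315],(375,250),interpolation=cv2.INTER_CUBIC)
top=np.vstack(rows); bot=np.hstack([q,s])
W=max(top.shape[1],bot.shape[1]); pad=lambda a:np.pad(a,((0,0),(0,W-a.shape[1]),(0,0)))
save(sys.argv[1],np.vstack([pad(top),pad(bot)]))
E
python3 look.py l1.png
```

```text
t: 10.5
ee_pos: [396.2, -339.7, 156.6]
orientation: [2.144, -2.296, 0.003]
ft_force: [-0.9, 0.3, 0.7]
width: 88.0

t 10.5 pos [ 396.2 -339.7  156.6] yaw -93.9 shift cm [-0.44 -5.46  1.67] F [-0.9  0.3  0.7] w 88.0 q6 0.91
top L [215.  207.4] 29 [476.  166.3  83. ]
top R [260.7 213.9] 29 [449.8   9.5  83. ]
top C [238.4 216. ] 146 [449.6  90.1  40. ]
[ 4.82609e+02  8.46290e+01 -1.65000e-01]
L [[-36, 205, 203], [-34, 205, 196], [-32, 193, 175], [-30, 172, 134], [-28, 147, 92], [-26, 126, 59], [-24, 123, 48], [-22, 134, 43], [-20, 132, 42], [-18, 129, 43], [-16, 127, 47], [-14, 117, 48], [-12, 114, 48], [-10, 114, 53], [-8, 121, 60], [-6, 165, 70], [-4, 186, 79], [-2, 189, 76], [0, 183, 67], [2, 157, 63], [4, 123, 55], [6, 118, 46], [8, 120, 41], [10, 124, 43], [12, 134, 44], [14, 145, 44], [16, 138, 49], [18, 129, 52], [20, 109, 49], [22, 102, 46], [24, 103, 52], [26, 117, 57], [28, 135, 76], [30, 166, 121], [32, 188, 163], [34, 196, 187], [36, 201, 195]]
R [[-36, 203, 199], [-34, 202, 193], [-32, 192, 175], [-30, 164, 136], [-28, 132, 97], [-26, 103, 62], [-24, 91, 48], [-22, 102, 41], [-20, 103, 45], [-18, 105, 53], [-16, 103, 50], [-14, 102, 54], [-12, 108, 54], [-10, 101, 50], [-8, 90, 53], [-6, 87, 66], [-4, 125, 72], [-2, 158, 81], [0, 180, 91], [2, 181, 97], [4, 148, 94], [6, 111, 85], [8, 101, 61], [10, 92, 49], [12, 80, 47], [14, 88, 45], [16, 89, 49], [18, 100, 56], [20, 100, 52], [22, 106, 52], [24, 111, 51], [26, 101, 50], [28, 109, 56], [30, 130, 78], [32, 162, 124], [34, 184, 165], [36, 195, 188]]
```

View pics/l1.png

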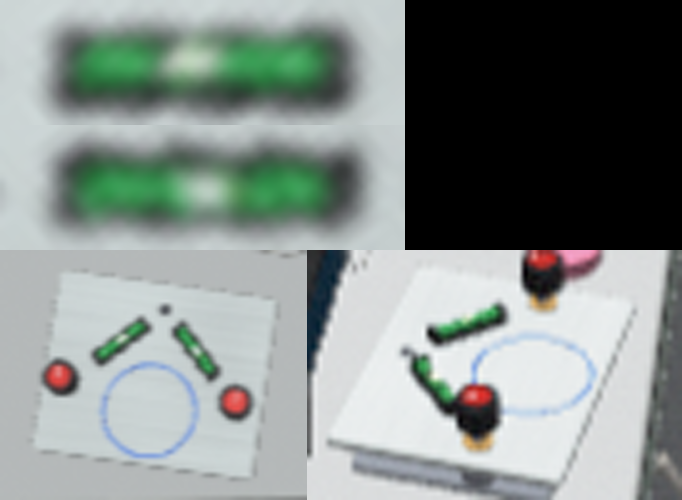

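The right bubble is centred (+0.7 against a vial middle of +0.8). The left one sits about 2 mm toward the ball, inside but near the mark, so it gets another 16° clockwise.

```bash
python3 -m inch '[{"tx":0,"ty":0,"tz":0,"ax":0,"ay":0,"az":-10.7,"jaw":0.7},{"tx":0,"ty":0,"tz":0,"ax":0,"ay":0,"az":-10.7,"jaw":0.7},{"tx":0,"ty":0,"tz":0,"ax":0,"ay":0,"az":-10.7,"jaw":0.7},{"tx":0,"ty":0,"tz":0,"ax":0,"ay":0,"az":-10.7,"jaw":0.7},{"tx":0,"ty":0,"tz":0,"ax":0,"ay":0,"az":-10.7,"jaw":0.7},{"tx":0,"ty":0,"tz":0,"ax":0,"ay":0,"az":-10.7,"jaw":0.7},{"tx":0,"ty":0,"tz":0,"ax":0,"ay":0,"az":-10.7,"jaw":0.7},{"tx":0,"ty":0,"tz":0,"ax":0,"ay":0,"az":-10.7,"jaw":0.7},{"tx":0,"ty":0,"tz":0,"ax":0,"ay":0,"az":-10.7,"jaw":0.7},{"tx":0,"ty":0,"tz":0,"ax":0,"ay":0,"az":-10.7,"jaw":0.7},{"tx":0,"ty":0,"tz":0,"ax":0,"ay":0,"az":0,"jaw":0.7}]'; echo; python3 sh.py 476 166.2 125
```

```text
t: 11.98
ee_pos: [396.5, -334.2, 156.6]
orientation: [-3.12, -0.364, 0.001]
ft_force: [0.3, 0.5, 0.9]
width: 62.0

t 11.97 pos [ 396.5 -334.2  156.6] yaw 13.3 shift cm [ 19.25 -46.87   3.19] F [0.3 0.5 0.9] w 62.0 q6 -0.96
```

```bash
python3 -m inch '[{"tx":1.44,"ty":-6.08,"tz":0,"ax":0,"ay":0,"az":0,"jaw":0.7},{"tx":1.44,"ty":-6.08,"tz":0,"ax":0,"ay":0,"az":0,"jaw":0.7},{"tx":1.44,"ty":-6.08,"tz":0,"ax":0,"ay":0,"az":0,"jaw":0.7},{"tx":1.44,"ty":-6.08,"tz":0,"ax":0,"ay":0,"az":0,"jaw":0.7},{"tx":1.44,"ty":-6.08,"tz":0,"ax":0,"ay":0,"az":0,"jaw":0.7},{"tx":1.44,"ty":-6.08,"tz":0,"ax":0,"ay":0,"az":0,"jaw":0.7},{"tx":1.44,"ty":-6.08,"tz":0,"ax":0,"ay":0,"az":0,"jaw":0.7},{"tx":1.44,"ty":-6.08,"tz":0,"ax":0,"ay":0,"az":0,"jaw":0.7},{"tx":3.87,"ty":0.91,"tz":1.6,"ax":0,"ay":0,"az":0,"jaw":0.7},{"tx":3.87,"ty":0.91,"tz":1.6,"ax":0,"ay":0,"az":0,"jaw":0.7},{"tx":0,"ty":0,"tz":0,"ax":0,"ay":0,"az":0,"jaw":0.7},{"tx":0,"ty":0,"tz":0,"ax":0,"ay":0,"az":0,"jaw":0.7}]'; echo; python3 sh.py 476 166.2 57
```

```text
t: 13.48
ee_pos: [474.9, 163.9, 124.4]
orientation: [3.121, 0.36, -0.003]
ft_force: [-0.5, 1.0, 0.0]
width: 61.3

t 13.47 pos [474.9 163.9 124.4] yaw 13.2 shift cm [ 0.17 -0.2   6.74] F [-0.5  1.   0. ] w 61.3 q6 0.08
```

```bash
python3 -m inch '[{"tx":0.17,"ty":-0.2,"tz":2.3,"ax":0,"ay":0,"az":0,"jaw":0.7},{"tx":0,"ty":0,"tz":2.2,"ax":0,"ay":0,"az":0,"jaw":0.7},{"tx":0,"ty":0,"tz":2.2,"ax":0,"ay":0,"az":0,"jaw":0.7},{"tx":0,"ty":0,"tz":0,"ax":0,"ay":0,"az":0,"jaw":0.7},{"tx":0,"ty":0,"tz":0,"ax":0,"ay":0,"az":0,"jaw":0.7},{"tx":0,"ty":0,"tz":0,"ax":0,"ay":0,"az":0,"jaw":0.2},{"tx":0,"ty":0,"tz":0,"ax":0,"ay":0,"az":0,"jaw":0.2},{"tx":0,"ty":0,"tz":0,"ax":0,"ay":0,"az":0,"jaw":0.2},{"tx":0,"ty":0,"tz":0,"ax":0,"ay":0,"az":0,"jaw":0.2},{"tx":0,"ty":0,"tz":0,"ax":0,"ay":0,"az":0,"jaw":0.2}]'; echo; python3 sh.py 476 166.2 57;python3 -m inch '[{"tx":0,"ty":0,"tz":0,"ax":0,"ay":0,"az":5.5,"jaw":0.2},{"tx":0,"ty":0,"tz":0,"ax":0,"ay":0,"az":5.5,"jaw":0.2},{"tx":0,"ty":0,"tz":0,"ax":0,"ay":0,"az":5,"jaw":0.2},{"tx":0,"ty":0,"tz":0,"ax":0,"ay":0,"az":0,"jaw":0.2},{"tx":0,"ty":0,"tz":0,"ax":0,"ay":0,"az":0,"jaw":0.2}]'; echo; python3 sh.py 476 166.2 57
```

```text
t: 14.72
ee_pos: [475.8, 165.7, 57.7]
orientation: [3.12, 0.363, -0.006]
ft_force: [-5.3, -0.7, 8.1]
width: 29.4

t 14.72 pos [475.8 165.7  57.7] yaw 13.3 shift cm [ 0.03 -0.04  0.07] F [-5.3 -0.7  8.1] w 29.4 q6 0.08
t: 15.35
ee_pos: [475.3, 165.7, 57.6]
orientation: [3.139, -0.075, -0.007]
ft_force: [-7.1, -0.3, 8.8]
width: 29.4

t 15.35 pos [475.3 165.7  57.6] yaw -2.8 shift cm [ 0.07 -0.05  0.06] F [-7.1 -0.3  8.8] w 29.4 q6 0.36
```

```bash
python3 -m inch '[{"tx":0,"ty":0,"tz":0,"ax":0,"ay":0,"az":0,"jaw":0.7},{"tx":0,"ty":0,"tz":0,"ax":0,"ay":0,"az":0,"jaw":0.7},{"tx":0,"ty":0,"tz":-4.5,"ax":0,"ay":0,"az":0,"jaw":0.7},{"tx":0,"ty":0,"tz":-4.5,"ax":0,"ay":0,"az":0,"jaw":0.7},{"tx":-5,"ty":0,"tz":0,"ax":0,"ay":0,"az":0,"jaw":1},{"tx":0,"ty":6.2,"tz":0,"ax":0,"ay":0,"az":0,"jaw":1},{"tx":0,"ty":6.2,"tz":0,"ax":0,"ay":0,"az":0,"jaw":1},{"tx":0,"ty":6.2,"tz":0,"ax":0,"ay":0,"az":0,"jaw":1},{"tx":0,"ty":6.2,"tz":0,"ax":0,"ay":0,"az":0,"jaw":1},{"tx":0,"ty":6.2,"tz":0,"ax":0,"ay":0,"az":0,"jaw":1},{"tx":0,"ty":6.2,"tz":0,"ax":0,"ay":0,"az":0,"jaw":1}]'; echo; python3 -m inch '[{"tx":0,"ty":6.2,"tz":0,"ax":0,"ay":0,"az":0,"jaw":1},{"tx":0,"ty":6.2,"tz":0,"ax":0,"ay":0,"az":0,"jaw":1},{"tx":0,"ty":0,"tz":0,"ax":0,"ay":0,"az":0,"jaw":1}]';echo; python3 sh.py 451 -339 100; python3 look.py l2.png
python3 - <<'E'
from h import *
for n in('top','side'):
    im,d=viewer.get_image(n)
    for m in masks_of(n,'dish'):
        v,u=np.nonzero(m['pixels']); c=((u.min()+u.max())/2,(v.min()+v.max())/2)
        print(n,round(m['score'],2),u.mean().round(1),v.mean().round(1),len(u),atz(n,(u.mean(),v.mean()),12).round(1),im[int(v.mean()),int(u.mean())])
E
```

```text
t: 16.73
ee_pos: [410.0, -205.3, 148.0]
orientation: [3.14, -0.075, 0.002]
ft_force: [1.5, -0.6, 0.6]
width: 88.3

t: 17.1
ee_pos: [404.3, -331.2, 147.9]
orientation: [3.138, -0.083, 0.003]
ft_force: [0.8, 0.3, -0.7]
width: 88.0

t 17.1 pos [ 404.3 -331.2  147.9] yaw -3.0 shift cm [4.7  0.53 4.8 ] F [ 0.8  0.3 -0.7] w 88.0 q6 -0.66
top L [214.9 207.3] 31 [476.4 166.6  83. ]
top R [260.6 214. ] 27 [449.3   9.8  83. ]
top C [238.4 216. ] 145 [449.6  90.4  40. ]
[ 4.82568e+02  8.47970e+01 -1.71000e-01]
L [[-36, 204, 202], [-34, 204, 196], [-32, 193, 175], [-30, 172, 136], [-28, 146, 93], [-26, 124, 58], [-24, 123, 48], [-22, 132, 42], [-20, 133, 43], [-18, 129, 45], [-16, 125, 47], [-14, 118, 47], [-12, 117, 44], [-10, 112, 45], [-8, 121, 46], [-6, 144, 59], [-4, 180, 75], [-2, 186, 76], [0, 185, 69], [2, 165, 67], [4, 128, 60], [6, 123, 48], [8, 125, 42], [10, 126, 43], [12, 137, 43], [14, 150, 45], [16, 142, 49], [18, 136, 51], [20, 116, 49], [22, 107, 46], [24, 109, 52], [26, 114, 56], [28, 122, 75], [30, 152, 118], [32, 182, 161], [34, 194, 185], [36, 200, 195]]
R [[-36, 203, 198], [-34, 202, 191], [-32, 191, 172], [-30, 165, 132], [-28, 130, 93], [-26, 100, 63], [-24, 85, 47], [-22, 89, 40], [-20, 89, 47], [-18, 98, 55], [-16, 98, 51], [-14, 106, 54], [-12, 111, 55], [-10, 105, 52], [-8, 92, 56], [-6, 93, 68], [-4, 128, 72], [-2, 161, 82], [0, 182, 91], [2, 179, 97], [4, 146, 92], [6, 115, 84], [8, 105, 61], [10, 97, 50], [12, 80, 48], [14, 82, 45], [16, 87, 49], [18, 95, 57], [20, 102, 51], [22, 111, 52], [24, 122, 52], [26, 110, 53], [28, 106, 59], [30, 129, 82], [32, 160, 127], [34, 184, 169], [36, 195, 189]]
top 0.73 328.6 210.1 225 [ 466.9 -233.6   12. ] [227 169 201]
top 0.48 291.9 216.0 243 [ 448.5 -100.2   12. ] [227 173 205]
side 0.53 290.6 199.9 168 [ 463.3 -229.4   12. ] [241 156 193]
side 0.48 297.4 186.0 116 [ 446.  -336.1   12. ] [209 207 205]
```

View pics/l2.png

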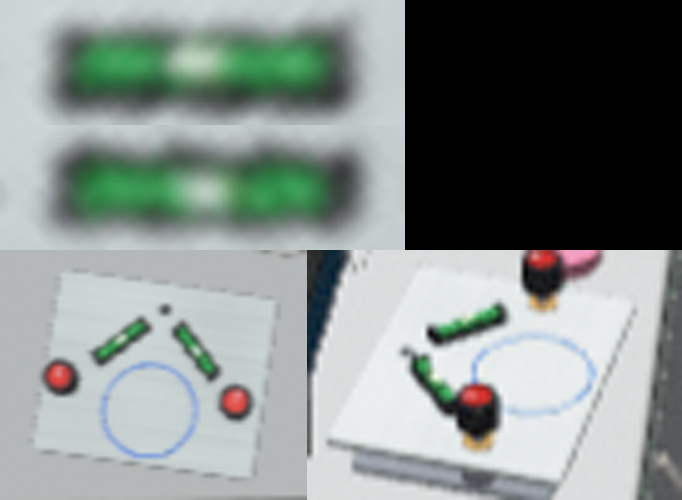

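```bash
cat > cen.py <<'E'
from m import *
def cen(im,p=(482.4,84.7,-0.168)):
    a=[]
    f=im.astype(float); sat=f.max(2)-f.min(2)
    for sg in(1,-1):
        b=np.array([60,0.]); s=np.array([-20,80.*sg]); d=(s-b)/np.linalg.norm(s-b); nn=np.array([-d[1],d[0]]); mid=np.array([25,35*sg])
        U,Vv=np.meshgrid(np.arange(195,285),np.arange(175,240)); W=np.array([atz('top',(u,v),51)[:2] for u,v in zip(U.ravel(),Vv.ravel())])
        c,s_=np.cos(p[2]),np.sin(p[2]); L=(W-p[:2])@np.array([[c,-s_],[s_,c]])-mid
        u,v=L@d,L@nn; px=f[Vv.ravel(),U.ravel()]
        k=(abs(u)<36)&(abs(v)<13); dark=np.clip(195-px[:,0],0,None)   # everything not plate
        # vial centre from dark silhouette using weights of min(…): saturate so bubble doesn't matter
        w=np.clip((200-px.min(1))/60,0,1); kk=k&(w>0); inside=(abs(u)<22)&(abs(v)<5); w=np.where(inside,1,w)
        vc=(w[kk]*u[kk]).sum()/w[kk].sum(); vv=(w[kk]*v[kk]).sum()/w[kk].sum()
        v2=v-vv; k=(abs(u)<16)&(abs(v2)<4.5); e=np.clip(px[:,0]-95,0,None)
        a.append(((e[k]*u[k]).sum()/e[k].sum()-vc).round(2)); a.append(vc.round(2)); a.append(vv.round(2))
        g=(abs(u)<26)&(abs(v2)<6)&(sat[Vv.ravel(),U.ravel()]>0); gr=np.clip(px[:,1]-px[:,0]-15,0,None)
    return a
if __name__=='__main__':
    im0=cv2.cvtColor(cv2.imread('pics/top0.png'),cv2.COLOR_BGR2RGB); print(cen(im0))
    im,_=viewer.get_image('top'); print(cen(im)); save('topnow.png',im)
E
python3 cen.py
```

```text
Traceback (most recent call last):
  File "cen.py", line 19, in <module>
    im0=cv2.cvtColor(cv2.imread('pics/top0.png'),cv2.COLOR_BGR2RGB); print(cen(im0))
                                                                           ~~~^^^^^
  File "cen.py", line 7, in cen
    U,Vv=np.meshgrid(np.arange(195,285),np.arange(175,240)); W=np.array([atz('top',(u,v),51)[:2] for u,v in zip(U.ravel(),Vv.ravel())])
                                                                         ~~~^^^^^^^^^^^^^^^^
  File "h.py", line 12, in atz
    o,d=ray(n,uv); return o+d*(z-o[2])/d[2]
        ~~~^^^^^^
  File "h.py", line 8, in ray
    K,D,R,t=cal(n)
            ~~~^^^
  File "h.py", line 4, in cal
    c=viewer.get_calibration(n)
ValueError: time passes only in moves, steps and waits
```

```bash
sed -i 's/^def cal(n):/import functools\n@functools.lru_cache(None)\ndef cal(n):/' h.py; python3 cen.py; python3 sh.py 449 -338 100
```

```text
[np.float64(-7.04), np.float64(0.42), np.float64(1.55), np.float64(-9.92), np.float64(0.86), np.float64(0.32)]
[np.float64(-2.36), np.float64(0.76), np.float64(1.29), np.float64(-0.95), np.float64(1.19), np.float64(0.33)]
t 17.45 pos [ 404.3 -325.5  147.7] yaw -2.6 shift cm [4.53 1.04 4.77] F [-0.  -0.  -0.5] w 88.1 q6 -0.66
```

```bash
cat > fit.py <<'E'
from m import *
from scipy.optimize import minimize
from scipy.ndimage import gaussian_filter, map_coordinates
S=0.5; uu=np.arange(-50,50.01,S); vv=np.arange(-30,30.01,S); VV,UU=np.meshgrid(vv,uu,indexing='ij')
def fit(im,sg,p=(482.4,84.7,-0.168)):
    b0=np.array([60,0.]); s=np.array([-20,80.*sg]); d=(s-b0)/np.linalg.norm(s-b0); nn=np.array([-d[1],d[0]]); mid=np.array([25,35*sg])
    U,V=np.meshgrid(np.arange(195,285),np.arange(175,240)); W=np.array([atz('top',q,51)[:2] for q in zip(U.ravel(),V.ravel())])
    c,s_=np.cos(p[2]),np.sin(p[2]); L=(W-p[:2])@np.array([[c,-s_],[s_,c]])-mid
    u,v=L@d,L@nn; k=(abs(u)<38)&(abs(v)<15); u,v=u[k],v[k]; px=im[V.ravel()[k],U.ravel()[k]].astype(float)
    def model(x):
        b,cc,v0,sig,tl,th,mw=x; a=UU-cc; w=VV-v0
        out=(abs(a)<30)&(abs(w)<8); tube=(abs(a)<tl)&(abs(w)<th); mark=tube&(abs(a)>8)&(abs(a)<8+mw)
        bub=(abs(a-b)<5)&(abs(w)<2.5)
        g=tube&~mark&~bub
        A=[np.ones_like(UU),out&~g&~bub,g,bub,g*w,]
        A=np.array([map_coordinates(gaussian_filter(r.astype(float),sig/S),[(v+30)/S,(u+50)/S],order=1) for r in A]).T
        C,*_=np.linalg.lstsq(A,px,rcond=None); return ((A@C-px)**2).sum()
    best=None
    for b in(-6,-2,1,):
        r=minimize(model,[b,.5,.8,1.7,24,5.5,1.5],method='Nelder-Mead',options=dict(initial_simplex=np.array([[b,.5,.8,1.7,24,5.5,1.5]]+[np.array([b,.5,.8,1.7,24,5.5,1.5])+np.eye(7)[i]*[2,1,1,.5,2,1,.7][i] for i in range(7)]),maxiter=500))
        if best is None or r.fun<best.fun: best=r
    return best.x.round(2),round((best.fun/len(u)/3)**.5,1)
if __name__=='__main__':
    import sys
    for f in sys.argv[1:]:
        im=cv2.cvtColor(cv2.imread('pics/'+f),cv2.COLOR_BGR2RGB)
        for sg in(1,-1): print(f,sg,fit(im,sg))
E
time python3 fit.py top0.png topnow.png
```

```text
top0.png 1 (array([-7.26,  0.45,  1.37,  2.32, 24.99,  5.18,  1.33]), np.float64(9.5))
top0.png -1 (array([-9.66,  0.55,  0.17,  2.3 , 24.34,  5.16,  1.92]), np.float64(9.1))
topnow.png 1 (array([-1.750e+00,  2.000e-02,  1.190e+00,  2.400e+00,  2.316e+01,
        4.330e+00,  2.040e+00]), np.float64(9.0))
topnow.png -1 (array([-0.65,  0.71,  0.14,  2.38, 23.76,  4.47,  1.65]), np.float64(8.5))
real	0m12.832s
user	0m12.826s
sys	0m0.560s
```

```bash
python3 -m inch '[{"tx":0,"ty":0,"tz":0,"ax":0,"ay":0,"az":-10,"jaw":0.7},{"tx":0,"ty":0,"tz":0,"ax":0,"ay":0,"az":-10,"jaw":0.7},{"tx":1.84,"ty":-5.86,"tz":0,"ax":0,"ay":0,"az":0,"jaw":0.7},{"tx":1.84,"ty":-5.86,"tz":0,"ax":0,"ay":0,"az":0,"jaw":0.7},{"tx":1.84,"ty":-5.86,"tz":0,"ax":0,"ay":0,"az":0,"jaw":0.7},{"tx":1.84,"ty":-5.86,"tz":0,"ax":0,"ay":0,"az":0,"jaw":0.7},{"tx":1.84,"ty":-5.86,"tz":0,"ax":0,"ay":0,"az":0,"jaw":0.7},{"tx":1.84,"ty":-5.86,"tz":0,"ax":0,"ay":0,"az":0,"jaw":0.7},{"tx":1.84,"ty":-5.86,"tz":0,"ax":0,"ay":0,"az":0,"jaw":0.7},{"tx":1.84,"ty":-5.86,"tz":0,"ax":0,"ay":0,"az":0,"jaw":0.7},{"tx":3.41,"ty":1.07,"tz":1.1,"ax":0,"ay":0,"az":0,"jaw":0.7},{"tx":3.41,"ty":1.07,"tz":1.1,"ax":0,"ay":0,"az":0,"jaw":0.7}]' >/dev/null;  python3 -m inch '[{"tx":0,"ty":0,"tz":0,"ax":0,"ay":0,"az":0,"jaw":0.7},{"tx":0,"ty":0,"tz":0,"ax":0,"ay":0,"az":0,"jaw":0.7}]' >/dev/null; python3 sh.py 476 166.2 57
```

```text
t 19.2 pos [475.7 164.6 125.5] yaw 17.3 shift cm [ 0.09 -0.15  6.85] F [-0.5 -0.2 -0.1] w 61.4 q6 0.01
```

```bash
python3 -m inch '[{"tx":0.07,"ty":-0.15,"tz":2.3,"ax":0,"ay":0,"az":0,"jaw":0.7},{"tx":0,"ty":0,"tz":2.3,"ax":0,"ay":0,"az":0,"jaw":0.7},{"tx":0,"ty":0,"tz":2.2,"ax":0,"ay":0,"az":0,"jaw":0.7},{"tx":0,"ty":0,"tz":0,"ax":0,"ay":0,"az":0,"jaw":0.7},{"tx":0,"ty":0,"tz":0,"ax":0,"ay":0,"az":0,"jaw":0.7},{"tx":0,"ty":0,"tz":0,"ax":0,"ay":0,"az":0,"jaw":0.2},{"tx":0,"ty":0,"tz":0,"ax":0,"ay":0,"az":0,"jaw":0.2},{"tx":0,"ty":0,"tz":0,"ax":0,"ay":0,"az":0,"jaw":0.2},{"tx":0,"ty":0,"tz":0,"ax":0,"ay":0,"az":0,"jaw":0.2},{"tx":0,"ty":0,"tz":0,"ax":0,"ay":0,"az":0,"jaw":0.2}]'>/dev/null; python3 sh.py 476 166.2 57;python3 -m inch '[{"tx":0,"ty":0,"tz":0,"ax":0,"ay":0,"az":5,"jaw":0.2},{"tx":0,"ty":0,"tz":0,"ax":0,"ay":0,"az":5,"jaw":0.2},{"tx":0,"ty":0,"tz":0,"ax":0,"ay":0,"az":4,"jaw":0.2},{"tx":0,"ty":0,"tz":0,"ax":0,"ay":0,"az":0,"jaw":0.2},{"tx":0,"ty":0,"tz":0,"ax":0,"ay":0,"az":0,"jaw":0.2}]'>/dev/null; python3 sh.py 476 166.2 57
python3 -m inch '[{"tx":0,"ty":0,"tz":0,"ax":0,"ay":0,"az":0,"jaw":0.7},{"tx":0,"ty":0,"tz":0,"ax":0,"ay":0,"az":0,"jaw":0.7},{"tx":0,"ty":0,"tz":-4.5,"ax":0,"ay":0,"az":0,"jaw":0.7},{"tx":0,"ty":0,"tz":-4.5,"ax":0,"ay":0,"az":0,"jaw":0.7},{"tx":-6,"ty":0,"tz":0,"ax":0,"ay":0,"az":0,"jaw":1},{"tx":0,"ty":6.2,"tz":0,"ax":0,"ay":0,"az":0,"jaw":1},{"tx":0,"ty":6.2,"tz":0,"ax":0,"ay":0,"az":0,"jaw":1},{"tx":0,"ty":6.2,"tz":0,"ax":0,"ay":0,"az":0,"jaw":1},{"tx":0,"ty":6.2,"tz":0,"ax":0,"ay":0,"az":0,"jaw":1},{"tx":0,"ty":6.2,"tz":0,"ax":0,"ay":0,"az":0,"jaw":1},{"tx":0,"ty":6.2,"tz":0,"ax":0,"ay":0,"az":0,"jaw":1}]'>/dev/null; python3 sh.py 449 -338 100
```

```text
t 20.45 pos [475.9 165.6  57.8] yaw 17.3 shift cm [ 0.03 -0.05  0.08] F [-4.4 -1.1  6.8] w 29.5 q6 0.01
t 21.07 pos [475.5 165.6  57.7] yaw 3.3 shift cm [ 0.06 -0.06  0.07] F [-5.7 -1.2  7.3] w 29.2 q6 0.25
t 22.45 pos [ 438.6 -211.1  147.9] yaw 3.2 shift cm [ 0.31 12.72  4.79] F [-0.3  1.4  0.7] w 87.6 q6 -0.53
```

```bash
python3 -m inch '[{"tx":-4,"ty":4,"tz":0,"ax":0,"ay":0,"az":0,"jaw":1},{"tx":0,"ty":6,"tz":0,"ax":0,"ay":0,"az":0,"jaw":1},{"tx":0,"ty":1,"tz":0,"ax":0,"ay":0,"az":0,"jaw":1},{"tx":0,"ty":0,"tz":0,"ax":0,"ay":0,"az":0,"jaw":1}]'>/dev/null; python3 sh.py 449 -338 100
python3 - <<'E'
from h import *
im,_=viewer.get_image('top'); save('top3.png',im)
s,_=viewer.get_image('side')
for m in masks_of('side','dish')[:4]:
    v,u=np.nonzero(m['pixels']); print(round(m['score'],2),len(u),u.min(),u.max(),v.min(),v.max(),atz('side',(u.mean(),v.mean()),10).round(1),s[int(v.mean()),int(u.mean())])
save('d3.png',np.vstack([cv2.resize(im[175:240,190:380],(760,260),interpolation=cv2.INTER_CUBIC),cv2.resize(s[165:225,210:400],(760,240),interpolation=cv2.INTER_CUBIC)]))
E
python3 cen.py | tail -1; python3 fit.py top3.png
```

```text
t 22.95 pos [ 404.6 -321.   147.4] yaw 3.2 shift cm [4.34 1.95 4.74] F [-0.   0.4 -0. ] w 87.7 q6 -0.75
0.67 144 283 297 194 205 [ 465.8 -233.9   10. ] [241 157 194]
0.55 74 283 291 220 230 [459.1 -64.2  10. ] [36 36 37]
0.52 157 284 299 212 226 [ 442.1 -106.9   10. ] [241 157 193]
0.49 140 290 304 181 192 [ 447.6 -337.5   10. ] [217 215 215]
[np.float64(0.41), np.float64(0.69), np.float64(1.29), np.float64(-0.72), np.float64(1.18), np.float64(0.31)]
top3.png 1 (array([ 0.7 ,  0.07,  1.28,  2.36, 23.76,  4.57,  1.6 ]), np.float64(8.4))
top3.png -1 (array([-2.000e-02,  5.000e-01,  3.400e-01,  2.350e+00,  2.351e+01,
        4.340e+00,  1.500e+00]), np.float64(8.4))
```

View pics/d3.png

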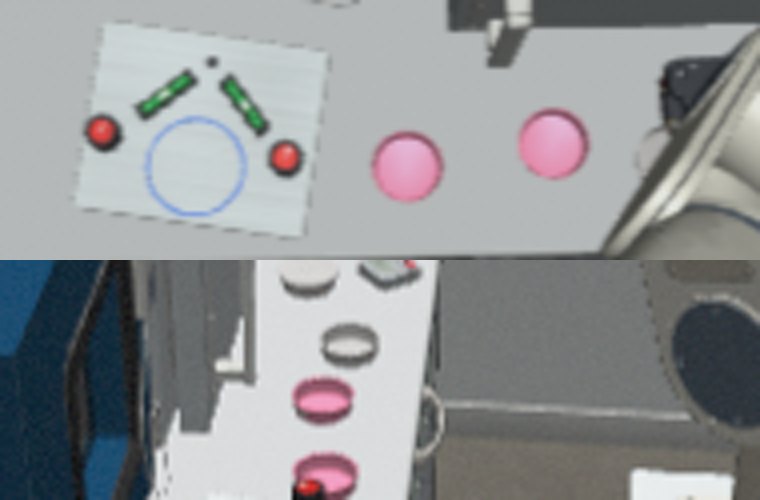

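The left bubble is now +0.4 to +0.7 mm off its vial's middle and the right 0 to −0.7 mm, so both are well inside ±3 mm. The side view shows the grey open dish at about (297,186), past the two pink ones and before the covered dish. Top and side views agree on (449.5, −338.5). I'll go there.

```bash
python3 -m inch '[{"tx":4.4,"ty":2.0,"tz":0,"ax":0,"ay":0,"az":0,"jaw":1},{"tx":0,"ty":0,"tz":5,"ax":0,"ay":0,"az":6,"jaw":1},{"tx":0,"ty":0,"tz":4,"ax":0,"ay":0,"az":6,"jaw":1},{"tx":0,"ty":0,"tz":0,"ax":0,"ay":0,"az":0,"jaw":1},{"tx":0,"ty":0,"tz":0,"ax":0,"ay":0,"az":0,"jaw":1}]'>/dev/null; python3 sh.py 449.5 -338.5 3
python3 - <<'E'
from h import *
s,_=viewer.get_image('side')
save('d4.png',cv2.resize(s[155:215,260:340],(640,480),interpolation=cv2.INTER_CUBIC))
E
```

```text
t 23.77 pos [ 450.6 -338.1   58.8] yaw -8.6 shift cm [-0.11  0.05  5.58] F [-0.1  0.7  0.1] w 88.2 q6 -0.52
```

View pics/d4.png

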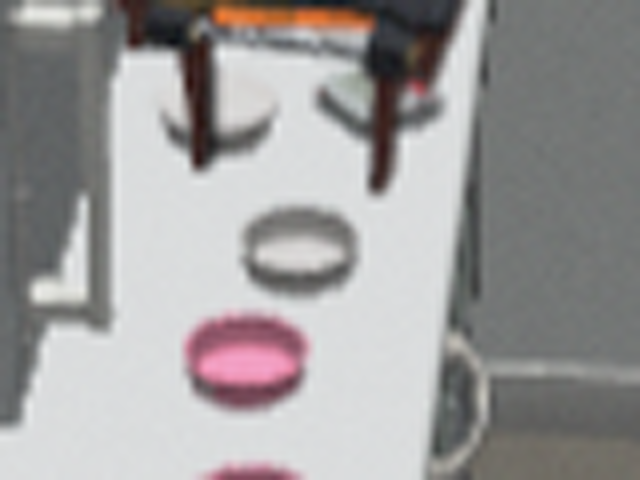

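The view shows the fingers straddling the grey open dish at crop (300,250), with margin on both sides. I'll descend and grip.

```bash
python3 -m inch '[{"tx":-0.1,"ty":0.05,"tz":2,"ax":0,"ay":0,"az":0,"jaw":1},{"tx":0,"ty":0,"tz":2,"ax":0,"ay":0,"az":0,"jaw":1},{"tx":0,"ty":0,"tz":1.4,"ax":0,"ay":0,"az":0,"jaw":1},{"tx":0,"ty":0,"tz":0,"ax":0,"ay":0,"az":0,"jaw":1},{"tx":0,"ty":0,"tz":0,"ax":0,"ay":0,"az":0,"jaw":0.5},{"tx":0,"ty":0,"tz":0,"ax":0,"ay":0,"az":0,"jaw":0.5},{"tx":0,"ty":0,"tz":0,"ax":0,"ay":0,"az":0,"jaw":0.5},{"tx":0,"ty":0,"tz":0,"ax":0,"ay":0,"az":0,"jaw":0.5}]'>/dev/null; python3 sh.py 449.5 -338.5 3;  python3 -m inch '[{"tx":0,"ty":0,"tz":-2,"ax":0,"ay":0,"az":0,"jaw":0.5},{"tx":0,"ty":0,"tz":-4,"ax":0,"ay":0,"az":0,"jaw":0.5},{"tx":0,"ty":0,"tz":-5,"ax":0,"ay":0,"az":0,"jaw":0.5},{"tx":0,"ty":0,"tz":0,"ax":0,"ay":0,"az":0,"jaw":0.5}]'>/dev/null; python3 sh.py 449.8 90.2 110
```

```text
t 24.82 pos [ 449.  -338.9    4.1] yaw -8.7 shift cm [ 0.04 -0.04  0.11] F [-0.4 -0.5  3.3] w 61.3 q6 -0.52
t 25.32 pos [ 451.1 -340.5  118.5] yaw -8.7 shift cm [ -6.68 -42.55   0.63] F [ 0.2 -0.6 -1.4] w 61.2 q6 -0.52
```

```bash
python3 -m inch '[{"tx":-4.45,"ty":0.68,"tz":0,"ax":0,"ay":0,"az":0,"jaw":0.5},{"tx":-0.81,"ty":-5.32,"tz":0,"ax":0,"ay":0,"az":0,"jaw":0.5},{"tx":-0.81,"ty":-5.32,"tz":0,"ax":0,"ay":0,"az":0,"jaw":0.5},{"tx":-0.81,"ty":-5.32,"tz":0,"ax":0,"ay":0,"az":0,"jaw":0.5},{"tx":-0.81,"ty":-5.32,"tz":0,"ax":0,"ay":0,"az":0,"jaw":0.5},{"tx":-0.81,"ty":-5.32,"tz":0,"ax":0,"ay":0,"az":0,"jaw":0.5},{"tx":-0.81,"ty":-5.32,"tz":0,"ax":0,"ay":0,"az":0,"jaw":0.5},{"tx":-0.81,"ty":-5.32,"tz":0,"ax":0,"ay":0,"az":0,"jaw":0.5},{"tx":-0.81,"ty":-5.32,"tz":0,"ax":0,"ay":0,"az":0,"jaw":0.5},{"tx":4.3,"ty":-0.66,"tz":0,"ax":0,"ay":0,"az":0,"jaw":0.5},{"tx":0,"ty":0,"tz":0,"ax":0,"ay":0,"az":0,"jaw":0.5},{"tx":0,"ty":0,"tz":0,"ax":0,"ay":0,"az":0,"jaw":0.5}]'>/dev/null; python3 sh.py 449.5 90.4 60
```

```text
t 26.82 pos [446.5  91.5 113.2] yaw -8.8 shift cm [0.32 0.06 5.32] F [ 0.3  0.  -0.3] w 61.3 q6 0.33
```

```bash
python3 -m inch '[{"tx":0.3,"ty":0.06,"tz":2.5,"ax":0,"ay":0,"az":0,"jaw":0.5},{"tx":0,"ty":0,"tz":2.5,"ax":0,"ay":0,"az":0,"jaw":0.5},{"tx":0,"ty":0,"tz":1,"ax":0,"ay":0,"az":0,"jaw":0.5},{"tx":0,"ty":0,"tz":0,"ax":0,"ay":0,"az":0,"jaw":0.5},{"tx":0,"ty":0,"tz":0,"ax":0,"ay":0,"az":0,"jaw":0.5}]'>/dev/null; python3 sh.py 449.5 90.4 44.5
python3 - <<'E'
from h import *
s,_=viewer.get_image('side')
save('d5.png',cv2.resize(s[210:270,240:320],(640,480),interpolation=cv2.INTER_CUBIC))
E
```

```text
t 27.45 pos [451.   90.7  54.3] yaw -8.8 shift cm [-0.14  0.05  0.98] F [ 0.7  0.4 -0.4] w 61.6 q6 0.33
```

View pics/d5.png

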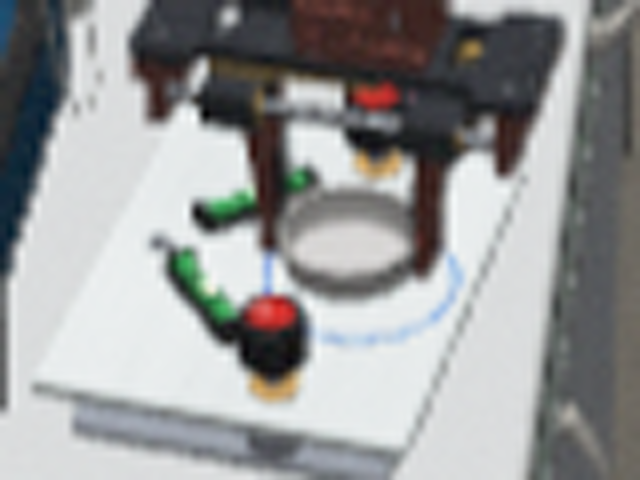

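The dish is held upright above the circle, clear of the vials. I'll lower it slowly.

```bash
python3 -m inch '[{"tx":-0.12,"ty":0.04,"tz":0.3,"ax":0,"ay":0,"az":0,"jaw":0.5},{"tx":0,"ty":0,"tz":0.3,"ax":0,"ay":0,"az":0,"jaw":0.5},{"tx":0,"ty":0,"tz":0.15,"ax":0,"ay":0,"az":0,"jaw":0.5},{"tx":0,"ty":0,"tz":0,"ax":0,"ay":0,"az":0,"jaw":0.5},{"tx":0,"ty":0,"tz":0,"ax":0,"ay":0,"az":0,"jaw":0.5}]'>/dev/null; python3 sh.py 449.5 90.4 44.5; python3 -m inch '[{"tx":0,"ty":0,"tz":0.05,"ax":0,"ay":0,"az":0,"jaw":0.5},{"tx":0,"ty":0,"tz":0.05,"ax":0,"ay":0,"az":0,"jaw":0.5},{"tx":0,"ty":0,"tz":0,"ax":0,"ay":0,"az":0,"jaw":0.5}]'>/dev/null; python3 sh.py 449.5 90.4 44.5
```

```text
t 28.12 pos [449.5  90.6  46.2] yaw -8.7 shift cm [0.   0.02 0.17] F [-0.2  0.8 -0.5] w 61.0 q6 0.33
t 28.5 pos [449.5  90.6  45.2] yaw -8.7 shift cm [0.01 0.02 0.07] F [-0.1 -0.3 -0.3] w 61.0 q6 0.33
```

```bash
python3 -m inch '[{"tx":0,"ty":0,"tz":0.05,"ax":0,"ay":0,"az":0,"jaw":0.5},{"tx":0,"ty":0,"tz":0,"ax":0,"ay":0,"az":0,"jaw":0.5}]'>/dev/null; python3 sh.py 449.5 90.4 44.5; python3 -m inch '[{"tx":0,"ty":0,"tz":0.05,"ax":0,"ay":0,"az":0,"jaw":0.5},{"tx":0,"ty":0,"tz":0,"ax":0,"ay":0,"az":0,"jaw":0.5}]'>/dev/null; python3 sh.py 449.5 90.4 44.5
```

```text
t 28.75 pos [449.4  90.6  44.6] yaw -8.7 shift cm [0.01 0.02 0.01] F [-0.8  0.5 -0.1] w 61.1 q6 0.33
t 29.0 pos [449.5  90.6  44.2] yaw -8.7 shift cm [ 0.    0.02 -0.03] F [-0.4 -0.8  0.5] w 61.0 q6 0.33
```

```bash
python3 -m inch '[{"tx":0,"ty":0,"tz":0.04,"ax":0,"ay":0,"az":0,"jaw":0.5},{"tx":0,"ty":0,"tz":0,"ax":0,"ay":0,"az":0,"jaw":0.5}]'>/dev/null; python3 sh.py 449.5 90.4 44.5; python3 -m inch '[{"tx":0,"ty":0,"tz":0,"ax":0,"ay":0,"az":0,"jaw":0.8},{"tx":0,"ty":0,"tz":0,"ax":0,"ay":0,"az":0,"jaw":0.88},{"tx":0,"ty":0,"tz":0,"ax":0,"ay":0,"az":0,"jaw":0.88},{"tx":0,"ty":0,"tz":-2,"ax":0,"ay":0,"az":0,"jaw":0.88},{"tx":0,"ty":0,"tz":-5,"ax":0,"ay":0,"az":0,"jaw":0.88},{"tx":0,"ty":0,"tz":-4,"ax":0,"ay":0,"az":0,"jaw":0.88},{"tx":-5,"ty":0,"tz":0,"ax":0,"ay":0,"az":0,"jaw":0.88},{"tx":0.8,"ty":5.5,"tz":0,"ax":0,"ay":0,"az":0,"jaw":0.88},{"tx":0.8,"ty":5.5,"tz":0,"ax":0,"ay":0,"az":0,"jaw":0.88},{"tx":0.8,"ty":5.5,"tz":0,"ax":0,"ay":0,"az":0,"jaw":0.88},{"tx":0.8,"ty":5.5,"tz":0,"ax":0,"ay":0,"az":0,"jaw":0.88},{"tx":0.8,"ty":5.5,"tz":0,"ax":0,"ay":0,"az":0,"jaw":0.88}]'>/dev/null;  python3 -m inch '[{"tx":0.8,"ty":5.5,"tz":0,"ax":0,"ay":0,"az":0,"jaw":0.88},{"tx":0.8,"ty":5.5,"tz":0,"ax":0,"ay":0,"az":0,"jaw":0.88},{"tx":0,"ty":0,"tz":0,"ax":0,"ay":0,"az":0,"jaw":0.88},{"tx":0,"ty":0,"tz":0,"ax":0,"ay":0,"az":0,"jaw":0.88}]'>/dev/null; python3 sh.py 449.5 90.4 44.5
python3 - <<'E'
from h import *
im,_=viewer.get_image('top'); save('top5.png',im)
s,_=viewer.get_image('side')
d=masks_of('side','dish')
for m in d[:4]: print(round(m['score'],2),m['location'],atz('side',m['location'],51).round(1))
save('f5.png',np.hstack([cv2.resize(im[175:240,198:283],(400,306),interpolation=cv2.INTER_CUBIC),cv2.resize(s[210:271,240:320],(400,306),interpolation=cv2.INTER_CUBIC)]))
E
python3 fit.py top5.png; python3 cen.py|tail -1
```

```text
t 29.25 pos [449.5  90.6  44.1] yaw -8.7 shift cm [ 0.    0.02 -0.04] F [-1.4  0.5  5.3] w 61.1 q6 0.33
t 31.25 pos [ 396.3 -290.3  153.4] yaw -8.8 shift cm [ -0.54 -38.42  10.92] F [0.7 0.4 0.2] w 77.4 q6 -0.5
0.62 [282.8, 243.8] [452.9 100.4  51. ]
0.6 [294.7, 215.2] [429.2 -73.2  51. ]
0.52 [293.9, 199.0] [ 443.9 -180.9   51. ]
top5.png 1 (array([ 0.74,  0.03,  1.41,  2.37, 23.57,  4.69,  1.55]), np.float64(8.4))
top5.png -1 (array([-0.17,  0.59,  0.3 ,  2.38, 24.72,  4.95,  1.03]), np.float64(8.5))
[np.float64(0.19), np.float64(0.65), np.float64(1.32), np.float64(-0.71), np.float64(1.16), np.float64(0.33)]
```

View pics/f5.png

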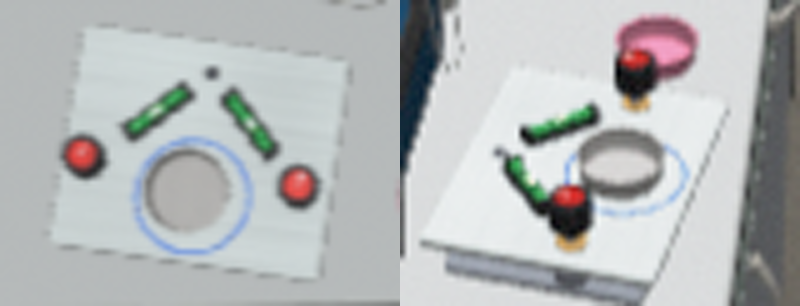

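The dish stands upright inside the circle with a clear margin all round, and both bubbles are still central. The robot is clear, so I'm handing in.

```bash
python3 -c "
from workcell import ctrl; print(ctrl.close_job())"
```

```text
the job is handed in; nothing more can be done
None
```

The table is level and the aluminium dish stands upright inside the blue circle. I handed the job in at about 31 s of the 72 s allowed, with the gripper open and well clear. No verdict is reported.

- **Screws:** I turned the left one clockwise about 43°, then 16° and 14° more after looking, and the right one clockwise about 78°. Both were released before I touched the dish.
- **Bubbles:** After placing, the left bubble measured 0.2 to 0.7 mm and the right −0.2 to −0.7 mm from its vial's middle. They may be up to 3 mm off and still lie between the marks.
- **Dish:** I gripped the grey open dish, not the pink look-alikes, and lowered it until the wrist force read about 5 N. The last picture shows it upright, with its edge inside the circle all round.
- **Other things:** I moved nothing else that I know of. The last views showed the table and the near pink dish undisturbed, but I did not measure the bystanders again at the end.

**Disagreements:** The left bubble moved about 1.5 to 2 mm less than the first turns should have given, probably from some slip in the first grip. The two bubble measurements differ by up to about 0.6 mm because a camera pixel covers about 3.5 mm.

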